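# Set the cheese portioning turntable to the tall pin

### The job

Push the upright peg of the cheese turntable slowly and gently with a fingertip or the outside of the fingers (do not pinch it) until the dark index line on the turning board points straight at the tall ball-headed pin on the scale, not at the low stud, and take the hand away. Leave the cheese sitting in the middle of the board, and leave the jar and the small cheese where they stand.

Things in the scene. Friction and masses are not known exactly. Their poses are not given: they have to be found in the camera images.
- turntable_base: fixed round aluminium base of the turntable, 290 mm in diameter, 12 mm high, origin at the centre of its underside on the table; its z axis is the axis the board turns about. Its top carries a scale of short radial lines every 10 degrees from -70 to +70 degrees about its own x axis (which points away from the robot, turned by up to about 25 degrees), with long lines at -40 and +40 degrees
- dial: the turning board: white round board 230 mm in diameter, 20 mm thick, upper face 34 mm above the table, turning about the base's axis; origin on that axis at table height, its own x axis points along the index line (the peg stands on its -x side). It turns both ways, up to 1.6 rad to either side of the base's x axis. It has no spring: stiff bearing friction of about 0.15 N m (1.6 N at the peg) holds it wherever it is left
- dial_index (a point): point on the board's upper face at the outer end of its dark index line (5 mm wide, radial, from 70 to 112 mm from the centre and down the rim), 112 mm from the board's axis and 34 mm above the table; its x axis points outward along the line
- push_peg (a point): upright round steel peg fixed to the board, 14 mm in diameter, 40 mm tall (its top is 74 mm above the table), 95 mm from the board's axis, diametrically opposite the index line, on the robot's side; this point is the centre of its foot on the board's upper face. A low washer 22 mm in diameter and 1.5 mm high surrounds its foot. Pushing it sideways, along the circle about the board's axis, turns the board
- target_pin: the TALL steel pin on the scale, the target: a 10 mm stem with a round ball head 18 mm in diameter, 42 mm high in all, standing on one of the two long scale lines, 132 mm from the board's axis, fixed; origin at the centre of its foot, 12 mm above the table
- low_stud: the LOW steel stud on the other long scale line, not the target: plain, 10 mm in diameter, 10 mm high, 132 mm from the axis, fixed; origin at the centre of its foot, 12 mm above the table
- cheese: loose round yellow cheese, 90 mm in diameter, 45 mm high, about 0.3 kg, sitting about in the middle of the board and turning with it; origin at the centre of its underside, 34 mm above the table
- honey_jar: loose amber jar, 60 mm in diameter, 85 mm high, bystander to the left of the turntable; origin at the centre of its underside
- small_cheese: loose small brown smoked cheese, 68 mm in diameter, 50 mm high, bystander to the right of the turntable; origin at the centre of its underside

How it is judged:
By the outcome, as a careful person would: the job done as asked, in the order asked, and still so for the second after the job is handed in, with the robot touching nothing.
It also fails if it takes over 45 s, if anything falls off the work surface, if the arm or the gripper's body presses on something with over 40 N, if the wrist force passes 120 N, or if a joint passes its speed limit or range.

### The arm

A 7-joint arm with a two-finger parallel gripper is mounted at the origin on the work surface. World frame = base frame: x ahead of the robot, y to its left, z up, the work surface at z = 0. Lengths are in m, angles in rad, forces in N, time in s.
With the tool pointing down it reaches from about 0.35 to 0.9 m from the base axis. Payload 8.1 kg.
Tool frame: the origin (TCP) lies at the very end of the fingers, on their centre line; the grasp point (between the pads) lies 19 mm behind it; z points along the fingers, y is the line along which they close (so a half turn about z gives the same grasp; the last joint's range is limited). The gripper opens to 85 mm and grips with 20 to 120 N. Pads are 22 mm wide; open, the fingers measure 114 mm over their backs; the gripper's body (76 mm by 85 mm) begins 54 mm behind the grasp point. The pads swing forward as they close: fully open they stand 13 mm farther back than shut.
Start: joints at [-1.386, 0.434, 0.025, 1.573, -0.012, 1.134, -0.075], TCP at [0.177, 0.599, 0.231] pointing down, gripper open.
Joint ranges: [-2.62, 2.62], [-0.44, 2.09], [-1.27, 1.32], [0.08, 2.57], [-1.32, 4.46], [0.12, 2], [-2.74, 2.74]. Speed limits (rad/s): [2.22, 2.22, 3.01, 3.01, 3.14, 3.14, 3.14].

### API

Orientations are given as a unit quaternion [w, x, y, z].
In Python, from plant import sense, camera, sign_off gives the robot as it stands.
- The arm moves only by the shell command python3 -m crank 'ROWS' [FORCE]. ROWS is JSON, one flat list of numbers, 7 for each row, row after row: the shift along the tool's x, y, z normalised to -1 to 1, where 1 is 0.06 m, then the turn, a rotation vector about the tool's x, y, z normalised to -1 to 1, where 1 is 0.12 rad, then the gripper's target within -1 to 1 (fully open at 1, half-way at 0, shut at -1). A call has 1 to 20 rows; each row shifts and turns the commanded pose from where the row before left it, along the tool's axes as they then stand; what a row does not reach is not made up. A row lasts 1/8 s, in which the tool goes at most 62.5 mm and 10.7 degrees, less where a joint would pass 70% of its speed; a pose out of reach is approached as far as the arm can. A call with a number of a shift or a turn outside -1 to 1 is refused whole. A call with a gripper value outside its range is refused whole. The fingers move at their own pace and stop on an object; FORCE is the grip in N (left out, the last holds). Time passes only in rows, so rows that do not move let the fingers close. It gives the time, the measured TCP pose, the force, the opening and the grip force at its end, in the units of the state.
- sense(): the state, without advancing time (a new reading comes with each control period).
- camera(name): name is "side" or "top"; returns a dict with "frame" (480x640x3 uint8, blue, green, red), "vertical_fov" (degrees; the focal length in pixels is half the picture's height over the tangent of half this angle, whatever the lens; pixels are square), "cx", "cy" (the principal point, pixels), "pose" (4x4, takes a point from camera to world coordinates). Camera axes: x right, y up, looking along -z (the intrinsics and any distortion apply to the point x, -y, -z); pixel columns grow to the right and rows downward; lengths in m; the calibration is good to about 2 mm. A picture is of the moment at which its call begins. There is no depth.
- sign_off(): hands the job in; it is judged then, once.
The state is a dict: "t": time; "joints": joint angles; "dq": joint speeds; "joint_torque": joint torques, N m; "tcp_pos": TCP position; "eef_rot": TCP orientation; "contact_force": force on the tool from outside, world axes, zero at the start; "moment": the same for the moment, N m; "opening": opening from 0.0 (shut) to 1.0 (fully open); "grip_force": force on a finger pad.
Only numpy, scipy, OpenCV 4.12 (cv2) and the standard library are available. Lean on these libraries where they do the work, as an engineer would, in place of code of your own. Each camera call takes 0.05 s, during which the arm holds its last target. There are 200 camera calls.

## Working session

There is one attempt and no reset: what is moved stays moved. The work goes in short steps, Python scripts to look and compute and a shell command to move; the robot and the scene stay as the last step left them, time stands still between calls to the robot, and variables do not carry over. Pictures are saved under pics/ and viewed, at most 10 in all, crops included, and the job is handed in when it is done.

```bash
mkdir -p pics; ls
python3 - <<'E'
from plant import sense,camera
import cv2
s=sense();print(s)
for n in("top","side"):
    c=camera(n);cv2.imwrite(f"pics/{n}0.png",c["frame"]);print({k:v for k,v in c.items() if k!="frame"})
E
```

```text
pics
{'t': 0.0, 'joints': array([-1.38559392,  0.43521253,  0.02501608,  1.57412095, -0.01161778,
        1.13403227, -0.07511172]), 'dq': array([-0.00073538, -0.00191843, -0.00075585, -0.00035294, -0.00123285,
       -0.000815  , -0.00069937]), 'joint_torque': array([-3.39909147e-04, -6.70460129e+01,  1.02469940e+00, -3.16212809e+01,
        1.55597582e-02,  1.25320288e-02, -1.00589284e-05]), 'tcp_pos': array([0.17732804, 0.5987637 , 0.23052376]), 'eef_rot': array([-4.25928037e-05,  1.43468577e-01,  9.89654538e-01, -8.12691880e-04]), 'contact_force': array([ 0.32239469,  0.28804355, -0.18647665]), 'moment': array([ 0.06235676, -0.06083931, -0.0326925 ]), 'grip_force': 0.0, 'opening': 0.999008649274716}
{'vertical_fov': 47.23292836875419, 'cx': 319.7408482419566, 'cy': 235.99565068847255, 'pose': array([[-0.01695958,  0.99355723, -0.11205533,  0.50312622],
       [-0.99973826, -0.01512962,  0.01716111,  0.02973718],
       [ 0.01535519,  0.11231705,  0.99355377,  0.88339748],
       [ 0.        ,  0.        ,  0.        ,  1.        ]])}
{'vertical_fov': 46.62058668746918, 'cx': 317.80321842423353, 'cy': 248.45040729798455, 'pose': array([[-0.90824985,  0.20999186, -0.36191937,  0.27556587],
       [-0.41772129, -0.50530193,  0.7551019 ,  0.65890417],
       [-0.02431331,  0.83700261,  0.54665847,  0.5346882 ],
       [ 0.        ,  0.        ,  0.        ,  1.        ]])}
```

View pics/top0.png

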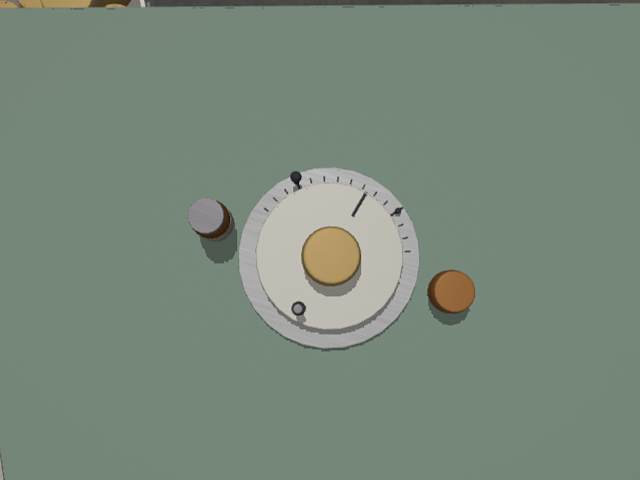

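View pics/side0.png

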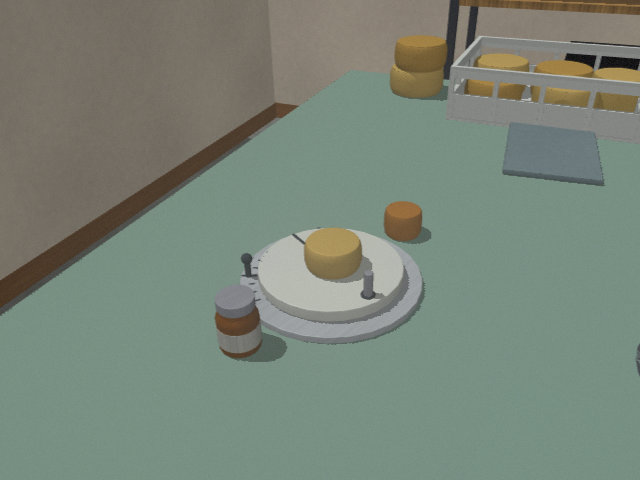

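The top view shows the tall ball-headed pin at (296,177), the low stud at (398,211), the index line's outer end at (366,194) and the peg top at (298,308). The jar is at (210,217) and the small cheese at (452,291). The board must turn counter-clockwise, so the peg goes towards -y.

```bash
cat > h.py <<'E'
import numpy as np,cv2
from plant import camera,sense
def ray(c,u,v):
    f=240/np.tan(np.radians(c["vertical_fov"])/2); P=c["pose"]
    return P[:3,3],P[:3,:3]@np.array([(u-c["cx"])/f,-(v-c["cy"])/f,-1])
def onz(c,u,v,z):
    o,d=ray(c,u,v); return (o+d*(z-o[2])/d[2])[:2]
def circ(p):
    p=np.array(p);s=np.linalg.lstsq(np.c_[2*p,np.ones(len(p))],(p**2).sum(1),rcond=None)[0]
    return s[:2],np.sqrt(s[2]+s[:2]@s[:2])
def proj(c,X):
    f=240/np.tan(np.radians(c["vertical_fov"])/2);q=c["pose"][:3,:3].T@(np.array(X)-c["pose"][:3,3])
    return c["cx"]+f*q[0]/-q[2], c["cy"]-f*q[1]/-q[2]
def dark(c,z,box,thr):  # centroid of dark pixels within u0,v0,u1,v1, world points
    u0,v0,u1,v1=box; g=cv2.cvtColor(c["frame"],cv2.COLOR_BGR2GRAY)[v0:v1,u0:u1]
    vs,us=np.nonzero(g<thr); return np.array([onz(c,u+u0,v+v0,z) for u,v in zip(us,vs)])
E
python3 - <<'E'
from h import *
c=camera("top");im=c["frame"]
hsv=cv2.cvtColor(im,cv2.COLOR_BGR2HSV)
# board: creamy white (bright); 
m=((hsv[...,2]>185)).astype(np.uint8);m[:150]=0
print("V board/base",hsv[270,280],hsv[330,340],hsv[255,248])
def big(m):
    k=max(cv2.findContours(m,0,1)[0],key=cv2.contourArea);return cv2.convexHull(k)[:,0]
b=(im.astype(int)[...,2]-im.astype(int)[...,0]>8)&(hsv[...,2]>150)
for name,mm,z in(("board",b,.034),):
    mm=mm.astype(np.uint8);mm[:150]=0;h=big(mm);print(name,circ([onz(c,*p,z) for p in h]),cv2.fitEllipse(h))
ch=((hsv[...,0]>10)&(hsv[...,0]<28)&(hsv[...,1]>130)).astype(np.uint8);ch[:150]=0
for k in cv2.findContours(ch,0,1)[0]:
    if cv2.contourArea(k)>200: print(cv2.minEnclosingCircle(k), circ([onz(c,*p,.079) for p in k[:,0]]))
big_=cv2.resize(im[150:350,180:480],None,fx=2.6,fy=2.6,interpolation=cv2.INTER_CUBIC)
cv2.imwrite("pics/crop.png",big_)
E
```

```text
V board/base [ 25  15 191] [ 30   2 106] [  0   1 172]
board (array([0.56950516, 0.00105431]), np.float64(0.11337689517915758)) ((328.9431457519531, 255.7765655517578), (145.58828735351562, 146.25840759277344), 100.6784439086914)
((451.01434326171875, 292.4057312011719), 23.26507568359375) (array([ 0.50952551, -0.17510664]), np.float64(0.032031258402029354))
```

View pics/crop.png

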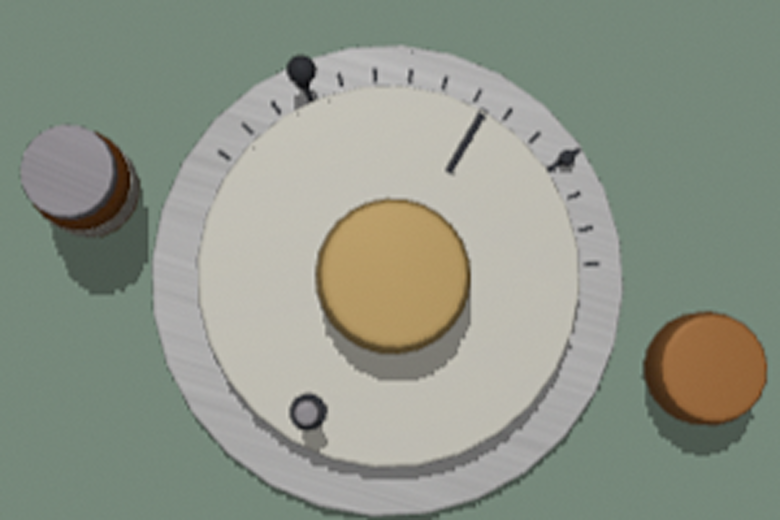

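The crop shows clean features: pin ball at (295.8,176.5), stud at (398,210.8), index line from (353,216) to (366,193), and peg top at (298.5,308), all in full-image pixels. Next I work out the angles.

```bash
cat >> h.py <<'E'
A=np.array([.5695,.0010])
def ang(p): d=np.array(p)-A; return np.degrees(np.arctan2(d[1],d[0])),np.hypot(*d)
def index(c):
    # dark pixels on board surface in annulus 72..108 mm, front half
    g=cv2.cvtColor(c["frame"],cv2.COLOR_BGR2GRAY);vs,us=np.nonzero(g<110)
    P=np.array([onz(c,u,v,.034) for u,v in zip(us,vs)]);d=P-A;r=np.hypot(*d.T)
    k=(r>.072)&(r<.108)&(d[:,0]>.02);P=P[k]
    return P
E
python3 - <<'E'
from h import *
c=camera("top")
P=index(c);m=P.mean(0);vx=cv2.fitLine(P.astype(np.float32),2,0,.01,.01).ravel()
print("index",len(P),ang(m),"dir",np.degrees(np.arctan2(vx[1],vx[0])))
D=dark(c,.045,(287,168,305,183),60);print("ball",len(D),D.mean(0),ang(D.mean(0)))
D=dark(c,.022,(393,205,403,217),60);print("stud",len(D),D.mean(0),ang(D.mean(0)))
p=onz(c,298.5,308,.074);print("peg",p,ang(p))
p=onz(c,331.4,255.5,.079);print("cheese",p)
p=onz(c,207,217,.085);print("jar",p)
s=camera("side")
for n,X in(("axis",[*A,.034]),("pegtop",[*onz(c,298.5,308,.074),.074]),("ball",[*onz(c,295.8,176.5,.045),.045])):print(n,proj(s,X))
g=s["frame"]; D=dark(s,.045,(238,250,256,264),60);print("ball side px->z.045",ang(D.mean(0)),D.mean(0))
p=onz(s,369,273,.074);print("peg side",p,ang(p))
E
```

```text
index 62 (np.float64(-31.289540448255185), np.float64(0.09025298948992201)) dir -31.483871
ball 90 [0.69096268 0.05129668] (np.float64(22.49403930642088), np.float64(0.13146458900100916))
stud 30 [ 0.63884578 -0.10929608] (np.float64(-57.841441905476195), np.float64(0.13028454531576672))
peg [0.48898969 0.04859857] (np.float64(149.4079604736203), np.float64(0.09352824878172715))
cheese [ 0.56474638 -0.0008011 ]
jar [0.62368909 0.18064193]
axis (np.float64(330.5254482291113), np.float64(264.27563198276215))
pegtop (np.float64(368.7814498132418), np.float64(271.2904919210432))
ball (np.float64(246.83965953631656), np.float64(258.1884196728771))
ball side px->z.045 (np.float64(28.18468595015322), np.float64(0.1290835300661808)) [0.68327806 0.06196811]
peg side [0.48726314 0.05237568] (np.float64(148.00581754311688), np.float64(0.0969657730526429))
```

```bash
python3 -m crank '[0,0,0,0,0,-0.8,-1, 0,0,0,0,0,-0.8,-1, 0,0,0,0,0,-0.8,-1, -0.43,-0.7,0,0,0,0,-1, -0.43,-0.7,0,0,0,0,-1, -0.43,-0.7,0,0,0,0,-1, -0.43,-0.7,0,0,0,0,-1, -0.43,-0.7,0,0,0,0,-1, -0.43,-0.7,0,0,0,0,-1, -0.43,-0.7,0,0,0,0,-1, -0.43,-0.7,0,0,0,0,-1, -0.43,-0.7,0,0,0,0,-1, -0.43,-0.7,0,0,0,0,-1, -0.43,-0.7,0,0,0,0,-1, -0.43,-0.7,0,0,0,0,-1, 0,0,0,0,0,0,-1, 0,0,0,0,0,0,-1]'
```

```text
t: 2.38
tcp_pos: [0.4868, 0.0958, 0.2312]
eef_rot: [-0.0, -0.0, 1.0, 0.0]
contact_force: [-1.2, -1.0, -0.3]
opening: 0.002
grip_force: 0.0
```

```bash
python3 -m crank '[0,0,0.6,0,0,0,-1, 0,0,0.6,0,0,0,-1, 0,0,0.6,0,0,0,-1, 0,0,0.6,0,0,0,-1, 0,0,0.4,0,0,0,-1, 0,0,0.2,0,0,0,-1, 0,0,0.2,0,0,0,-1, 0,0,0,0,0,0,-1, 0,0,0,0,0,0,-1]'
python3 - <<'E'
from h import *
c=camera("side");cv2.imwrite("pics/side1.png",c["frame"])
E
```

```text
t: 3.5
tcp_pos: [0.4875, 0.0955, 0.0399]
eef_rot: [0.0, -0.0, 1.0, 0.0]
contact_force: [-0.1, -0.6, 0.5]
opening: 0.001
grip_force: 0.0
```

View pics/side1.png

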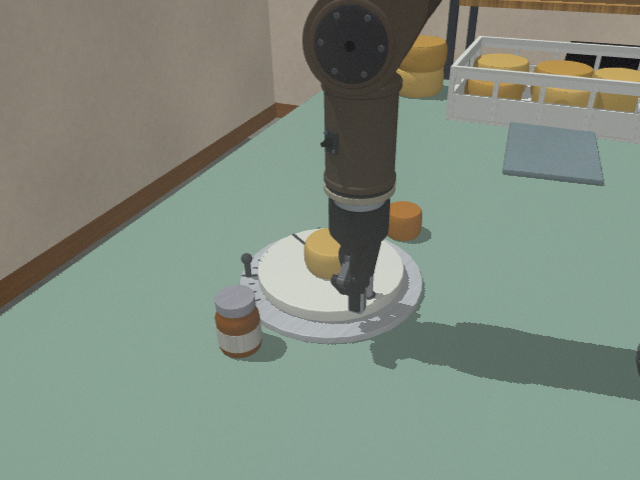

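The view shows the shut fingers at (357,300), on the left of the peg at (370,288), clear of the board and the cheese. I'll raise slightly and push slowly.

```bash
python3 -m crank '[0,-0.04,-0.1,0,0,0,-1, 0,-0.04,0,0,0,0,-1, 0,-0.04,0,0,0,0,-1, 0,-0.04,0,0,0,0,-1, 0,-0.04,0,0,0,0,-1, 0,-0.04,0,0,0,0,-1, 0,-0.04,0,0,0,0,-1, 0,-0.04,0,0,0,0,-1, 0,-0.04,0,0,0,0,-1, 0.01,-0.04,0,0,0,0,-1, 0.01,-0.04,0,0,0,0,-1, 0.02,-0.04,0,0,0,0,-1, 0.02,-0.04,0,0,0,0,-1, 0.02,-0.04,0,0,0,0,-1, 0.02,-0.04,0,0,0,0,-1, 0.02,-0.04,0,0,0,0,-1, 0.02,-0.04,0,0,0,0,-1, 0.02,-0.04,0,0,0,0,-1, 0.01,-0.04,0,0,0,0,-1, 0.01,-0.04,0,0,0,0,-1]'
python3 - <<'E'
from h import *
c=camera("top");cv2.imwrite("pics/top1.png",c["frame"])
P=index(c);print(len(P),ang(P.mean(0)))
E
```

```text
t: 6.05
tcp_pos: [0.4764, 0.0471, 0.0454]
eef_rot: [0.0, -0.0, 1.0, 0.0]
contact_force: [-1.1, 2.5, -0.2]
opening: 0.002
grip_force: 1.2
57 (np.float64(-16.103255171717393), np.float64(0.09050750115642035))
```

View pics/top1.png

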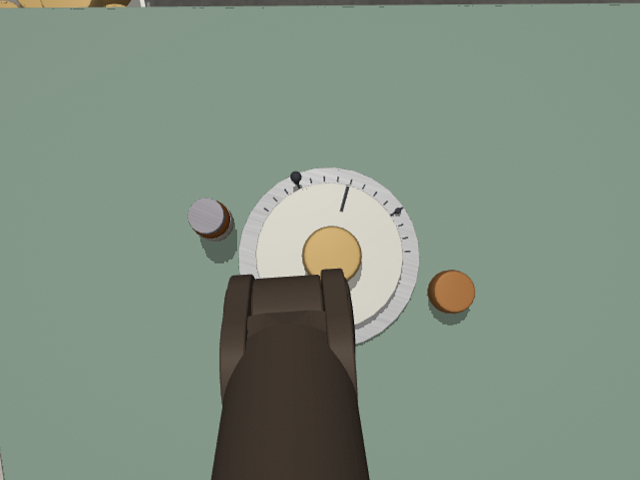

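The index line now points up at (345,199), about -16°, and the cheese has stayed centred. I continue the push.

```bash
python3 -m crank '[0.01,-0.04,0,0,0,0,-1, 0.01,-0.04,0,0,0,0,-1, 0,-0.04,0,0,0,0,-1, 0,-0.04,0,0,0,0,-1, 0,-0.04,0,0,0,0,-1, 0,-0.04,0,0,0,0,-1, 0,-0.04,0,0,0,0,-1, 0,-0.04,0,0,0,0,-1, 0,-0.04,0,0,0,0,-1, 0,-0.04,0,0,0,0,-1, 0,-0.04,0,0,0,0,-1, 0,-0.04,0,0,0,0,-1, 0,-0.04,0,0,0,0,-1, 0,-0.04,0,0,0,0,-1, -0.01,-0.04,0,0,0,0,-1, -0.01,-0.04,0,0,0,0,-1, -0.01,-0.04,0,0,0,0,-1, -0.01,-0.04,0,0,0,0,-1, -0.01,-0.04,0,0,0,0,-1, -0.01,-0.04,0,0,0,0,-1]'
python3 - <<'E'
from h import *
c=camera("top")
P=index(c);print(len(P),ang(P.mean(0)))
E
```

```text
t: 8.6
tcp_pos: [0.4788, -0.0008, 0.0453]
eef_rot: [0.0, -0.0, 1.0, 0.0]
contact_force: [-2.2, 1.2, 0.6]
opening: 0.0
grip_force: 0.8
54 (np.float64(13.297674973020701), np.float64(0.08963262031330882))
```

```bash
python3 -m crank '[-0.01,-0.03,0,0,0,0,-1, -0.01,-0.03,0,0,0,0,-1, -0.01,-0.03,0,0,0,0,-1, -0.01,-0.03,0,0,0,0,-1, -0.01,-0.03,0,0,0,0,-1, -0.01,-0.03,0,0,0,0,-1, -0.01,-0.03,0,0,0,0,-1, 0,0,0,0,0,0,-1, 0,0,0,0,0,0,-1]'
cat > m.py <<'E'
from h import *
r=[]
for i in range(3):
    c=camera("top");P=index(c);D=dark(c,.045,(287,168,305,183),60)
    v=cv2.fitLine(P.astype(np.float32),2,0,.01,.01).ravel();r.append((ang(P.mean(0))[0],np.degrees(np.arctan2(v[1],v[0]))%180,ang(D.mean(0))[0]))
print(len(P),np.mean(r,0))
E
python3 m.py
```

```text
t: 9.78
tcp_pos: [0.4832, -0.0135, 0.0454]
eef_rot: [0.0, 0.0, 1.0, -0.0]
contact_force: [0.3, 0.6, 0.0]
opening: -0.001
grip_force: 0.0
63 [21.42036314 21.63128344 22.55670995]
```

```bash
python3 -m crank '[0,-0.012,0,0,0,0,-1, 0,-0.011,0,0,0,0,-1, 0,0,0,0,0,0,-1, 0,0,0,0,0,0,-1]'
python3 - <<'E'
exec(open('m.py').read())
# refine base x direction from ball stem/stud and scale ticks at z=.012, radius 119..142
g=cv2.cvtColor(c["frame"],cv2.COLOR_BGR2GRAY);m=((g<95)*255).astype(np.uint8);m[240:]=0
n,l,st,ce=cv2.connectedComponentsWithStats(m)
for i in range(1,n):
    if 4<=st[i,4]<80:
        a,r=ang(onz(c,*ce[i],.012))
        if .11<r<.15:print(st[i,4],round(a,2),round(r,4))
cv2.imwrite("pics/c2.png",cv2.resize(c["frame"][150:350,180:480],None,fx=2.6,fy=2.6,interpolation=cv2.INTER_CUBIC))
E
```

```text
t: 10.42
tcp_pos: [0.4832, -0.0144, 0.0454]
eef_rot: [0.0, -0.0, 1.0, 0.0]
contact_force: [2.3, 2.4, -0.9]
opening: 0.001
grip_force: 1.1
61 [21.88062369 22.48054059 22.56270273]
4 2.38 0.1255
6 32.37 0.1248
44 -57.66 0.1319
5 -77.49 0.1258
```

View pics/c2.png

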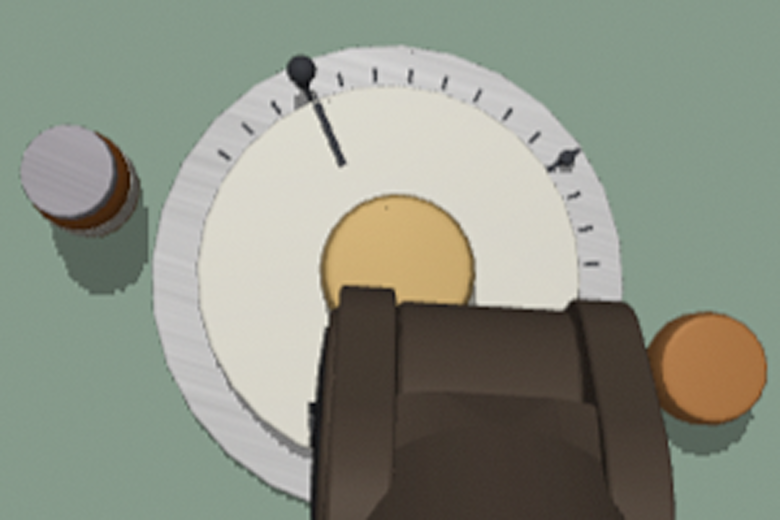

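The index line, (341,163) to (313,97) in the crop, points nearly at the ball at (301,70). The scale ticks put the pin at 22.4° and the index at about 22.0°, so I give one last tiny nudge.

```bash
python3 -m crank '[0,-0.01,0,0,0,0,-1, 0,0,0,0,0,0,-1, 0,0,0,0,0,0,-1]'; python3 m.py
```

```text
t: 10.95
tcp_pos: [0.4829, -0.0153, 0.0454]
eef_rot: [0.0, -0.0, 1.0, -0.0]
contact_force: [1.3, 2.5, 0.2]
opening: 0.0
grip_force: 1.0
59 [22.42897605 22.65740967 22.56565922]
```

Aligned to within a few tenths of a degree. I back off towards +y, then lift and move aside.

```bash
python3 -m crank '[0,0.05,0,0,0,0,-1, 0,0.15,0,0,0,0,-1, 0.2,0.25,0,0,0,0,-1, 0.2,0.2,0,0,0,0,-1, 0,0,-0.3,0,0,0,-1, 0,0,-0.7,0,0,0,-1, 0,0,-0.8,0,0,0,-1, 0,0,-0.8,0,0,0,-1, 0.3,0.6,-0.3,0,0,0,-1, 0.3,0.8,0,0,0,0,-1, 0.3,0.8,0,0,0,0,-1, 0.2,0.8,0,0,0,0,-1, 0,0.8,0,0,0,0,-1, 0,0.8,0,0,0,0,-1, 0,0.5,0,0,0,0,-1, 0,0,0,0,0,0,-1, 0,0,0,0,0,0,-1]'; python3 m.py
python3 - <<'E'
from h import *
c=camera("top");cv2.imwrite("pics/top3.png",c["frame"])
E
```

```text
t: 13.22
tcp_pos: [0.392, 0.329, 0.2189]
eef_rot: [-0.0, -0.0, 1.0, -0.001]
contact_force: [0.3, 0.2, -0.2]
opening: 0.001
grip_force: 0.0
61 [22.42934233 22.90555    22.49403931]
```

View pics/top3.png

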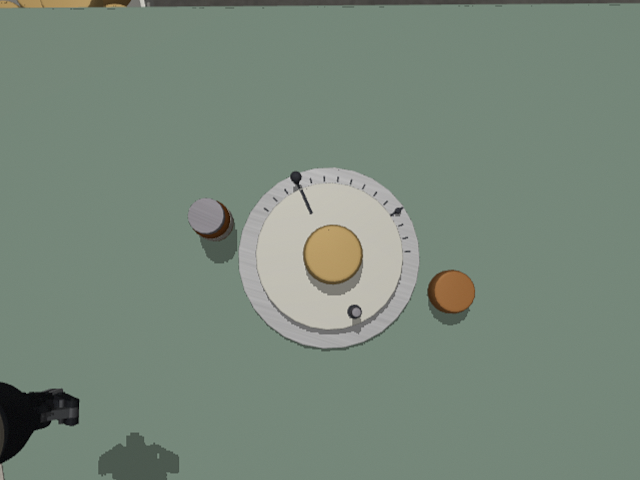

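The index line, (311,213) to (300,190), points at the ball (296,177). The cheese is central at (333,254), the jar and small cheese haven't moved, and the hand is clear at the lower left.

```bash
python3 -c "from plant import sign_off;print(sign_off())"
```

```text
the job is handed in; nothing more can be done
None
```

The job is handed in: the index line points at the tall pin (22.4° measured for both), the cheese is still in the middle of the board, the jar and small cheese stand where they were, and the hand is clear.

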